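Set the strip width on a board cutter with its knurled wheel

TASK

Set the strip width on the board cutter: with a fingertip on the rim of the knurled adjuster wheel, roll the wheel until the gap between fence and blade has closed so far that the fence's yellow pointer lines up with the red gauge mark. Work the wheel by its rim only, without gripping it and without touching the fence or shifting the red mark, and leave everything else on the table and cutter where it lies. Then take the hand away.

Things in the scene. Friction and masses are not known exactly. Their poses are not given: they have to be found in the camera images.
- cutter: lever board cutter fixed to the table, grey decks, blue metalwork, blade arm locked down (77 mm high, handle 118). Origin: on the table top under the middle of the blade line. x points across the blade to the paper table (260 deep, 380 wide), y along the blade to the black handle, z up. The paper table and the front deck (300 wide, on the -x side, to x -210) are 58 mm above the table
- wheel: knurled steel adjuster wheel, 64 mm diameter, 22 mm wide, standing upright beside the front deck, axis level along the cutter's y. Origin: its centre, which stays at cutter x -125, y -178, z 52 mm; its own x and z axes turn with it. Light steady friction (about 1.3 N at the rim); it stays where it is left and stops at both ends of the fence's 72 mm travel
- rim_top (a point): highest point of the wheel's rim, above its centre, 84 mm above the table and 26 mm above the deck; it does not turn with the wheel. Rolling the top of the rim towards the blade (cutter +x) moves the fence towards the blade and closes the gap: 10 mm of fence travel per radian of wheel, 1 mm of fence for 3.2 mm of rim; rolling it back opens the gap again
- fence: aluminium stop fence on the front deck, parallel to the blade, sliding along the cutter's x. Bar 12 mm thick, 225 long (cutter y -140 to +85), top 26 mm above the deck. Origin: on its stop face (towards the blade), at deck height, at cutter y 0; the gap is its distance to the blade line, 78 to 90 mm at the start. Its rack, at cutter y -137, runs 160 mm back, top 13 mm above the deck
- pointer (a point): end of the fence's yellow pointer, a bar 5 mm wide and 40 long that sticks out of the fence's +y end towards the rule, 11 mm above the deck. The point is at the middle of its width
- gauge_mark (a point): nose of the red gauge mark, a clip 5 mm wide on the metal rule at the +y side of the front deck, 11 mm above the deck; its place along the rule differs from job to job (gaps of 22 to 46 mm). The point is at the middle of its width, at the end facing the pointer. Pointer and mark line up when they have the same x along the cutter
- mark: the red clip that carries the gauge mark; it stands 14 mm above the deck and can slide along the rule if it is pushed
- jar_red: red jar of pigment, 56 mm across and 75 mm high, black cap; loose, to be left alone. Origin: centre of its underside
- jar_orange: orange jar of pigment, 56 mm across, 75 mm high, black cap; loose, to be left alone. Origin: centre of its underside
- jar_blue: blue jar of pigment, 56 mm across, 75 mm high, black cap; loose, to be left alone. Origin: centre of its underside
- brush_pot: white pot, 76 mm across and 100 mm high, with paint brushes standing in it up to 215 mm high; loose, to be left alone. Origin: centre of its underside
- tape_roll: roll of tape lying flat, 100 mm across, 24 mm high; loose, to be left alone. Origin: centre of its underside
- eraser: white eraser, 22 x 50 x 12 mm, lying on the cutter's front deck behind the fence; loose, to be left alone. Origin: centre of its underside
- board_offcut: strip of brown board, 40 x 180 x 5 mm, lying on the cutter's paper table; loose, to be left alone. Origin: centre of its underside
- paperweight: brass paperweight, 60 mm across, 44 mm high, on the cutter's paper table; loose, to be left alone. Origin: centre of its underside

How it is judged:
By the outcome, as a careful person would: the job done as asked, in the order asked, and still so for the second after the job is handed in, with the robot touching nothing.
It also fails if it takes over 51 s, if anything falls off the work surface, if the arm or the gripper's body presses on something with over 40 N, if the wrist force passes 120 N, or if a joint passes its speed limit or range.

ROBOT

A 6-joint arm with a two-finger parallel gripper is mounted at the origin on the work surface. World frame = base frame: x ahead of the robot, y to its left, z up, the work surface at z = 0. Lengths are in mm, angles in rad, forces in N, time in s.
With the tool pointing down it reaches from about 350 to 975 mm from the base axis. Payload 17.4 kg.
Tool frame: the origin (TCP) lies at the very end of the fingers, on their centre line; the grasp point (between the pads) lies 19 mm behind it; z points along the fingers, y is the direction in which the jaws open and shut (so a half turn about z gives the same grasp; the last joint's range is limited). The gripper opens to 85 mm and grips with 20 to 120 N. Pads are 22 mm wide; open, the fingers measure 114 mm over their backs; the gripper's body (76 mm by 85 mm) begins 54 mm behind the grasp point. The pads swing forward as they close: fully open they stand 13 mm farther back than shut.
Start: joints at [-1.364, 0.116, 1.442, -0, 1.584, -0.038], TCP at [163.585, -654.884, 231.303] pointing down, gripper open.
Joint ranges: [-2.83, 2.83], [-0.83, 2.19], [0.07, 2.5], [-1.14, 4.28], [0.01, 3], [-2.97, 2.97]. Speed limits (rad/s): [1.89, 1.89, 2.22, 3.14, 3.14, 3.14].

INTERFACE

Orientations are given as a rotation vector (axis times angle).
In Python, from workcell import ctrl, cams gives the robot as it stands.
- The arm moves only by the tool carry_out, never from a script. Its argument "commands" is a list that holds one entry, the list of rows, each a list of 4 numbers: the shift along the tool's x, y, z in mm, then the turn about the tool's z in rad. A call has exactly 5 rows; each row is the pose to reach, as a shift and turn from the pose commanded when the call began, along the tool's axes at that moment; what a row does not reach only later rows make up. A row lasts 1/8 s, in which the tool goes at most 62.5 mm and 10.7 degrees, less where a joint would pass 70% of its speed; a pose out of reach is approached as far as the arm can. A call with a gripper value outside its range is refused whole. "jaw" is the opening, from 0 (shut) to 1 (fully open), set as the call begins (left out, the last holds). The fingers move at their own pace and stop on an object; "grip_force" is the grip in N (left out, the last holds). Time passes only in rows, so rows that repeat a pose let the fingers close, or fill a call up. It gives the time, the measured TCP pose, the force and the opening at its end, in the units of the state.
- ctrl.get_state(): the state, without advancing time (a new reading comes with each control period).
- cams.capture(name): name is "side" or "top" or "wrist"; returns a dict with "pixels" (420x560x3 uint8, blue, green, red), "fovy" (degrees; the focal length in pixels is half the picture's height over the tangent of half this angle, whatever the lens; pixels are square), "cx", "cy" (the principal point, pixels), "k1" (the pictures are not rectified: a ray, as slopes to the right and down, at radius r is drawn at 1 + k1 r^2 times it, then the intrinsics apply), "R" (3x3) and "t" (3): a world point X has camera coordinates R X + t. Camera axes: x right, y down, z forward; pixel columns grow to the right and rows downward; lengths in mm; the calibration is good to about 2 mm. A picture is of the moment at which its call begins. There is no depth.
- ctrl.finish_job(): hands the job in, once; it reports no verdict.
The state is a dict: "t": time; "q": joint angles; "qvel": joint speeds; "joint_torque": joint torques, N m; "ee_pos": TCP position; "tool_rot": TCP orientation; "force": force on the tool from outside, world axes, zero at the start; "wrist_torque": the same for the moment, N m; "width": finger opening in mm.
Only numpy, scipy, OpenCV 4.12 (cv2) and the standard library are available. Lean on these libraries where they do the work, as an engineer would, in place of code of your own. Each camera call takes 0.05 s, during which the arm holds its last target.

## Working session

There is one attempt and no reset: what is moved stays moved. The work goes in short steps, Python scripts to look and compute and a tool call to move; the robot and the scene stay as the last step left them, time stands still between calls to the robot, and variables do not carry over. Pictures are saved under pics/ and viewed, and the job is handed in when it is done.

Besides the shell and the picture viewer there is one more tool, called after "Request:" as name([rows], argument=value, ...), one row to a line, values as JSON. carry_out: Moves the arm, as the interface text tells. Its arguments: {"type":"object","properties":{"commands":{"type":"array","items":{"type":"array","items":{"type":"array","items":{"type":"number"}}}},"jaw":{"type":"number"},"grip_force":{"type":"number"}},"required":["commands"]}

```bash
mkdir -p pics; ls; cat > h.py <<'E'
import numpy as np, cv2, pickle
from workcell import ctrl, cams
def cap(n,tag):
    c=cams.capture(n); pickle.dump(c,open(f'pics/{tag}.pkl','wb')); cv2.imwrite(f'pics/{tag}.png',c['pixels']); return c
def load(tag): return pickle.load(open(f'pics/{tag}.pkl','rb'))
def K(c):
    f=210/np.tan(np.radians(c['fovy'])/2); return np.array([[f,0,c['cx']],[0,f,c['cy']],[0,0,1.]]),np.array([c['k1'],0,0,0,0.])
def ray(c,px):
    k,d=K(c); p=cv2.undistortPoints(np.array(px,float).reshape(-1,1,2),k,d).reshape(-1,2)
    R=np.array(c['R']);t=np.array(c['t']); D=np.c_[p,np.ones(len(p))]@R; return -R.T@t,D
def onz(c,px,z):
    o,D=ray(c,px); s=(z-o[2])/D[:,2]; return o+D*s[:,None]
def proj(c,X):
    k,d=K(c); return cv2.projectPoints(np.array(X,float).reshape(-1,1,3),cv2.Rodrigues(np.array(c['R']))[0],np.array(c['t'],float),k,d)[0].reshape(-1,2)
E
python3 - <<'E'
from h import *
for n in('side','top','wrist'):
    c=cap(n,n+'0'); print(n,c['fovy'],c['k1'],-np.array(c['R']).T@c['t'])
s=ctrl.get_state(); print(s)
E
```

```text
pics
side 57.4887012100249 -0.04454288124996796 [ 332.1136802  -717.16256216  621.63972334]
top 51.68884186128858 0.01847172429342683 [ 526.29620613    3.97053094 1118.78376347]
wrist 70.57466265249543 -0.023174809161539356 [ 237.00599522 -636.46200646  373.03504785]
{'t': 0.15, 'q': array([-1.36378811e+00,  1.16388490e-01,  1.44205034e+00, -2.43973023e-05,
        1.58402821e+00, -3.77799950e-02]), 'qvel': array([-0.00018293, -0.00030466, -0.00390415, -0.00054659, -0.0025238 ,
       -0.00106807]), 'joint_torque': array([ 4.82600353e-04, -7.32512712e+01, -6.32849050e+01,  4.54287488e-05,
        4.95910281e-03, -2.88306296e-05]), 'ee_pos': array([ 163.55765239, -654.75058763,  230.76138566]), 'tool_rot': array([-3.11722835e+00, -3.83446518e-01,  1.54217936e-04]), 'force': array([0.31882692, 0.5350672 , 0.47954615]), 'wrist_torque': array([-0.02401259, -0.00434725,  0.009039  ]), 'width': 85.55206643219996}
```

View pics/side0.png

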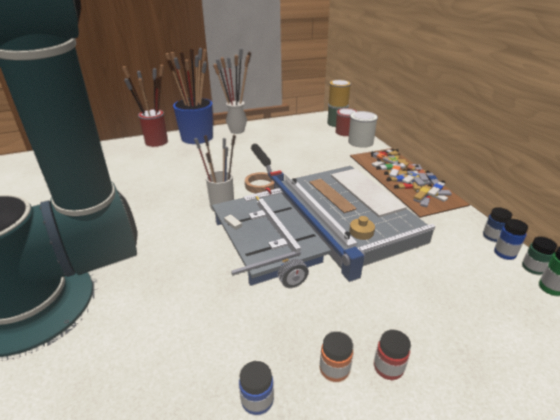

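View pics/top0.png

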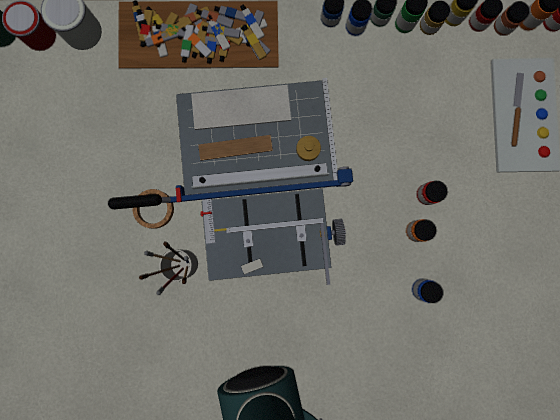

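View pics/wrist0.png

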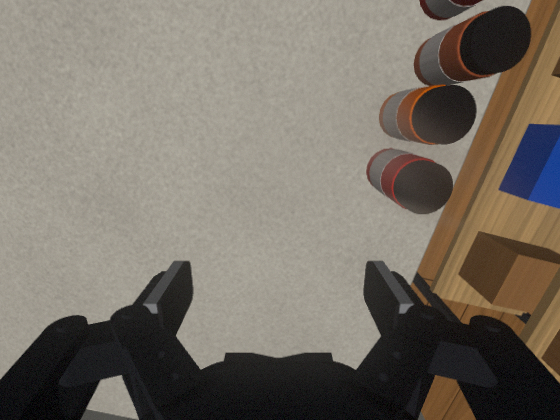

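The top view shows the cutter: blade from about (345,178) to (115,203), wheel near (340,232), yellow pointer near (218,230), red mark near (206,213). I'll zoom in for detail.

```bash
python3 - <<'E'
from h import *
a=load('top0')['pixels'][150:300,170:370]; cv2.imwrite('pics/topz.png',cv2.resize(a,None,fx=4,fy=4,interpolation=cv2.INTER_CUBIC))
a=load('side0')['pixels'][130:300,190:380]; cv2.imwrite('pics/sidez.png',cv2.resize(a,None,fx=3.5,fy=3.5,interpolation=cv2.INTER_CUBIC))
c=load('top0');p=c['pixels'];h=cv2.cvtColor(p,cv2.COLOR_BGR2HSV)
def m(lo,hi,x0,y0,x1,y1):
    k=cv2.inRange(h,lo,hi);z=np.zeros_like(k);z[y0:y1,x0:x1]=k[y0:y1,x0:x1];n,l,s,ce=cv2.connectedComponentsWithStats(z)
    for i in range(1,n):
        if s[i,4]>3: print(s[i],ce[i])
print('yellow');m((18,90,60),(35,255,255),195,200,245,250)
print('red');m((170,100,50),(180,255,255),170,180,245,250);m((0,130,50),(8,255,255),170,180,245,250)
print('blue');m((100,120,40),(125,255,255),170,160,365,270)
E
```

```text
yellow
[214 228  13   4  30] [220.1        229.33333333]
red
[176 188   5  14  58] [178.05172414 194.5862069 ]
[201 211  11   5  26] [204.84615385 212.80769231]
blue
[ 181  169  172   32 1001] [275.08091908 187.32467532]
[176 185   5   3  10] [178.  186.1]
[170 197   6   5  28] [172.67857143 198.96428571]
[327 227   5  13  49] [328.91836735 232.85714286]
```

View pics/topz.png

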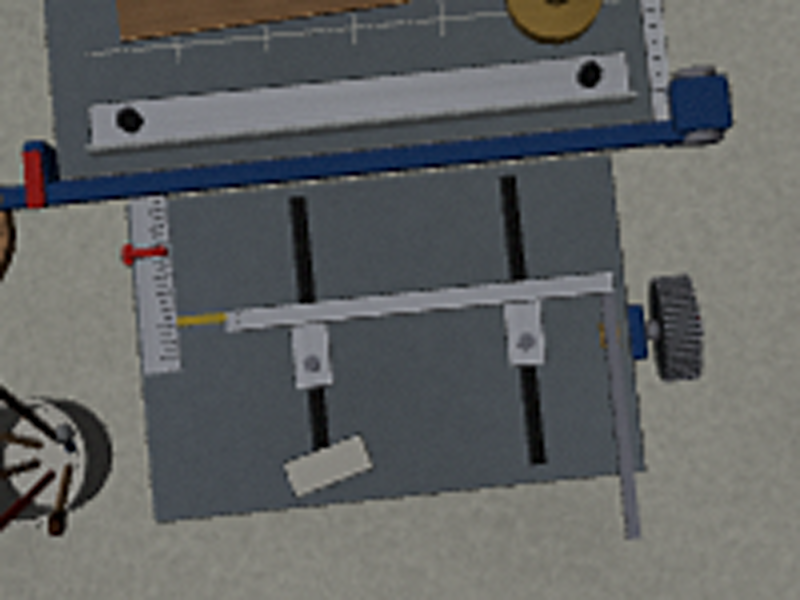

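View pics/sidez.png

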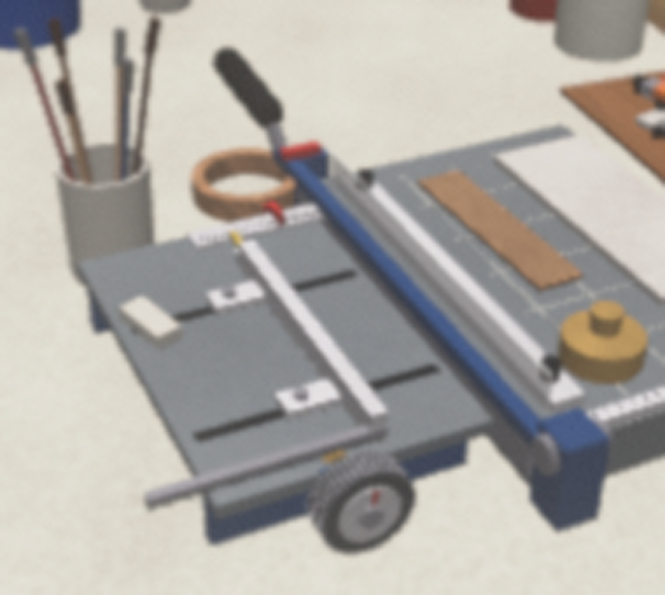

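```bash
python3 - <<'E'
from h import *
a=load('top0')['pixels'][70:210,165:365]; cv2.imwrite('pics/topz2.png',cv2.resize(a,None,fx=4,fy=4,interpolation=cv2.INTER_CUBIC))
c=load('top0')
px=np.array([[208.75,280.3],[331.25,267.2]])
print(onz(c,px,58))
E
```

```text
[[ 444.70385409  164.39662864   58.        ]
 [ 470.42174983 -133.01672784   58.        ]]
```

View pics/topz2.png

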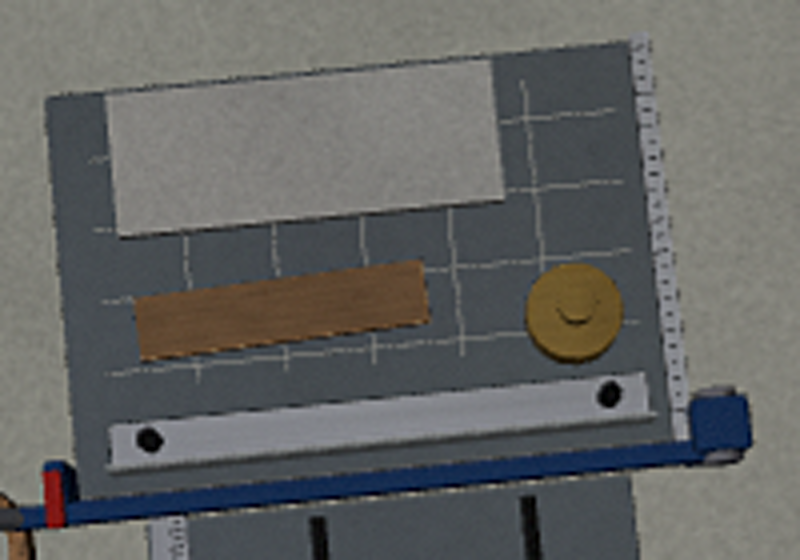

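```bash
python3 - <<'E'
from h import *
c=load('top0')
px=np.array([[208.75,280.3],[331.25,267.2],[176.5,94.5],[322.7,80.5],[327.3,79.5]])
W=onz(c,px,58)
L=np.array([[-210,150],[-210,-150],[260,190],[260,-190],[260,-190]])
for sel in([0,1,2,3],[0,1,2,4]):
    A=L[sel].astype(float);B=W[sel,:2]
    am,bm=A.mean(0),B.mean(0);U,S,V=np.linalg.svd((A-am).T@(B-bm));R=(V.T@U.T);t=bm-R@am
    print(np.arctan2(R[1,0],R[0,0]),t,np.round(B-(A@R.T+t),1))
np.save('fr.npy',np.r_[R.ravel(),t])
f=lambda x,y,z:np.r_[R@[x,y]+t,z]
rt=f(-125,-178,84);print('rimtop',rt,proj(c,rt),proj(load('side0'),rt))
print(np.linalg.norm(rt[:2]))
P=lambda u,v,z:(R.T@(onz(c,[[u,v]],z)[0,:2]-t))
print('ptr',P(214,230,69),P(220.1,229.3,69),'mark',P(204.8,212.8,69+3),P(211.5,212.8,69))
print('wheel',P(339.3,232,84))
E
```

```text
0.09036206495868261 [664.36503633  34.99913572] [[ 3.  -1. ]
 [ 1.7  0.3]
 [-0.8 -5.9]
 [-3.8  6.7]]
0.08286591953588451 [664.95090042  32.2774626 ] [[ 1.4  0. ]
 [ 2.3  1.6]
 [-3.  -1.4]
 [-0.8 -0.2]]
rimtop [ 555.11308596 -155.45813475   84.        ] [[341.06454618 231.87633304]] [[291.02839644 261.83694799]]
576.4700945097244
ptr [-89.33219761 125.04434317] [-89.12951542 110.27642269] mark [-45.89936417 142.96865086] [-47.24571497 127.3374372 ]
wheel [-124.8695815  -173.76680421]
```

```bash
python3 - <<'E'
from h import *
c=load('wrist0');s=ctrl.get_state()
from scipy.spatial.transform import Rotation as Ro
T=Ro.from_rotvec(s['tool_rot']).as_matrix(); print(T.round(3))
R=np.array(c['R']);print('cam axes in tool',(R@T).round(3),'pos',T.T@(-R.T@c['t']-s['ee_pos']))
fr=np.load('fr.npy');R2=fr[:4].reshape(2,2);t=fr[4:];f=lambda x,y,z:np.r_[R2@[x,y]+t,z]
print(f(-68,130,69),f(-125,-180,84))
t0=load('top0')
for u,v in((149,245),(143,276),(160,292),(172,243)): print(onz(t0,[[u,v]],200))
tgt=f(-125,-180,160); print('shift in tool',T.T@(tgt-s['ee_pos']))
tgt=f(-68,120,0)-[90,0,0]; tgt[2]=240; print('hover',tgt,'shift in tool',T.T@(tgt-s['ee_pos']))
E
```

```text
[[ 0.97   0.242 -0.   ]
 [ 0.242 -0.97   0.001]
 [ 0.    -0.001 -1.   ]]
cam axes in tool [[-0.001  1.    -0.   ]
 [-0.954 -0.001 -0.298]
 [-0.298  0.     0.954]] pos [ 7.56922341e+01 -6.75736146e-02 -1.42273003e+02]
[586.42399171 156.20294267  69.        ] [ 555.27862819 -157.45127192   84.        ]
[[531.65823275 267.5841597  200.        ]]
[[467.37079996 279.61537989 200.        ]]
[[433.59724408 244.21667683 200.        ]]
[[534.93419365 219.57526646 200.        ]]
shift in tool [ 500.56343447 -387.4783618    71.10466369]
hover [497.25170287 146.23725683 240.        ] shift in tool [ 517.86613806 -696.24626984   -8.62514235]
```

Request:
carry_out([
  [[38,-46,-6,0.03],[76,-92,-12,0.06],[114,-138,-18,0.1],[152,-184,-24,0.13],[190,-230,-29,0.16]],
], jaw=0, grip_force=20)

```text
t: 0.78
ee_pos: [292.6, -383.9, 260.4]
tool_rot: [3.139, 0.131, 0.0]
force: [0.5, -0.3, 0.3]
width: -0.1
```

Request:
carry_out([
  [[30,-52,0,0],[60,-104,0,0],[90,-156,0,0],[120,-208,0,0],[150,-258,0,0]],
])

```text
t: 1.4
ee_pos: [420.1, -113.9, 260.4]
tool_rot: [3.139, 0.133, 0.001]
force: [0.5, -1.5, 0.1]
width: 0.2
```

Request:
carry_out([
  [[30,-50,0,0],[60,-100,0,0],[95,-160,0,0],[134,-228,0,0],[134,-228,0,0]],
])

```text
t: 2.02
ee_pos: [534.5, 125.4, 259.6]
tool_rot: [-3.138, -0.137, 0.002]
force: [0.2, -1.0, 0.3]
width: 0.3
```

```bash
python3 - <<'E'
from h import *
print(ctrl.get_state()['ee_pos'],ctrl.get_state()['t'])
c=cap('wrist','w1'); cv2.imwrite('pics/w1b.png',cv2.resize(c['pixels'],None,fx=1.4,fy=1.4,interpolation=cv2.INTER_CUBIC))
E
```

```text
[534.4818513  125.39926015 259.57231834] 2.025
```

View pics/w1b.png

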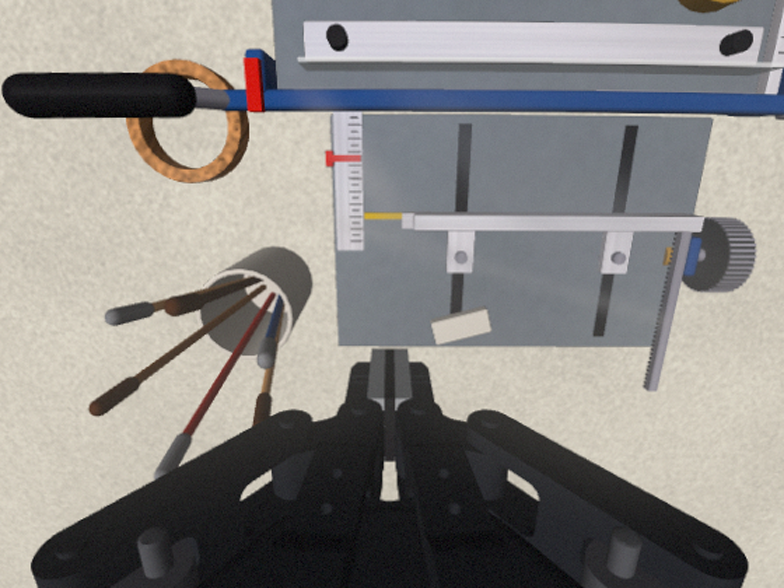

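```bash
cat >> h.py <<'E'
fr=np.load('fr.npy');R2=fr[:4].reshape(2,2);t2=fr[4:]
f=lambda x,y,z:np.r_[R2@[x,y]+t2,z]
def meas(c,dbg=True):
    p=c['pixels'];h=cv2.cvtColor(p,cv2.COLOR_BGR2HSV)
    # search only near predicted places
    def cent(mask,roi):
        x0,y0,x1,y1=[int(v) for v in roi]; m=np.zeros_like(mask);m[y0:y1,x0:x1]=mask[y0:y1,x0:x1]
        n,l,s,ce=cv2.connectedComponentsWithStats(m)
        if n<2: return None
        i=1+s[1:,4].argmax(); ys,xs=np.nonzero(l==i); w=h[...,1][ys,xs].astype(float)
        return s[i],np.c_[xs,ys,w]
    yel=cv2.inRange(h,(18,100,70),(35,255,255)); red=cv2.inRange(h,(172,110,60),(180,255,255))|cv2.inRange(h,(0,140,60),(8,255,255))
    out={}
    # ROI: strip in cutter coords
    q=proj(c,[f(x,y,69) for x in(-110,-15) for y in(95,165)]); roi=[q[:,0].min(),q[:,1].min(),q[:,0].max(),q[:,1].max()]
    roi=np.clip(roi,0,[560,420,560,420])
    for n,m in(('ptr',yel),('mark',red)):
        r=cent(m,roi)
        if r is None: print(n,'none');continue
        s,P=r; W=onz(c,P[:,:2],69 if n=='ptr' else 70); Lc=(W[:,:2]-t2)@R2
        x=np.average(Lc[:,0],weights=P[:,2]); out[n]=x
        if dbg: print(n,s,'cutter x',x.round(2),'xrange',Lc[:,0].min().round(1),Lc[:,0].max().round(1),'y',Lc[:,1].min().round(1),Lc[:,1].max().round(1))
    if len(out)==2: print('todo mm',out['mark']-out['ptr'])
    return out
E
python3 - <<'E'
from h import *
c=load('w1');meas(c)
meas(load('top0'))
px=np.array([[340,346],[656,347],[712,119]])/1.4
W=onz(c,px,58); print(((W[:,:2]-t2)@R2).round(1))
r=proj(c,[f(-125,-178,84),f(-47,127,69),f(-89,125,69)])*1.4;print(r)
a=c['pixels'][70:190,220:300];cv2.imwrite('pics/w1z.png',cv2.resize(a,None,fx=5,fy=5,interpolation=cv2.INTER_NEAREST))
E
```

```text
ptr [260 152  26   5 116] cutter x -87.77 xrange -90.3 -85.8 y 95.7 123.5
mark [233 108  14  11  85] cutter x -44.38 xrange -49.7 -39.5 y 137.8 151.9
todo mm 43.39403944754275
ptr [214 228  13   4  28] cutter x -89.38 xrange -92.0 -86.9 y 96.1 125.0
mark [201 211  11   5  27] cutter x -45.62 xrange -50.4 -40.5 y 128.2 152.8
todo mm 43.75905429646472
[[-206.7  147.6]
 [-207.2 -141.3]
 [ -12.7 -148.3]]
[[740.2403554  266.96715794]
 [358.72704208 161.6173999 ]
 [362.15805197 216.71590923]]
```

View pics/w1z.png

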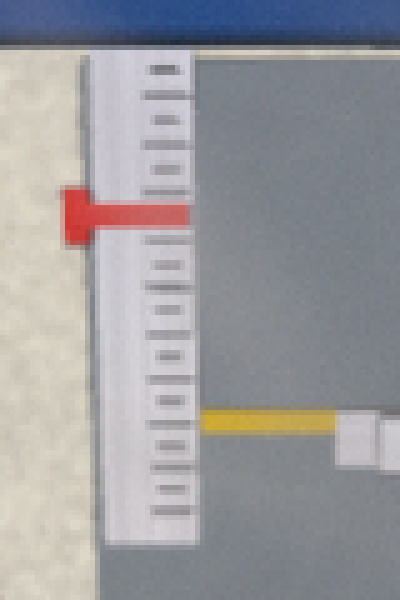

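Request:
carry_out([
  [[0,60,0,0],[-5,120,0,0],[-10,180,20,0],[-15,235,50,0],[-20,284,80,0]],
])

```text
t: 2.7
ee_pos: [537.2, -164.8, 179.8]
tool_rot: [3.138, 0.131, 0.001]
force: [1.1, -0.5, 0.0]
width: -0.0
```

Request:
carry_out([
  [[0,0,30,0],[0,0,60,0],[0,0,70,0],[0,0,75,0],[0,0,75,0]],
])

```text
t: 3.32
ee_pos: [538.4, -162.2, 106.1]
tool_rot: [3.138, 0.133, 0.001]
force: [-0.9, -0.3, 0.1]
width: 0.3
```

```bash
python3 - <<'E'
from h import *
print(ctrl.get_state()['ee_pos'],ctrl.get_state()['t'],ctrl.get_state()['force'])
c=cap('wrist','w2');c2=cap('side','s2')
a=c2['pixels'][190:310,230:390]
b=cv2.resize(a,(560,420),interpolation=cv2.INTER_CUBIC)
cv2.imwrite('pics/w2.png',c['pixels']);cv2.imwrite('pics/s2b.png',b)
E
```

```text
[ 538.37447092 -162.16071074  106.1458515 ] 3.325 [-0.9184706  -0.26351442  0.14810652]
```

View pics/w2.png

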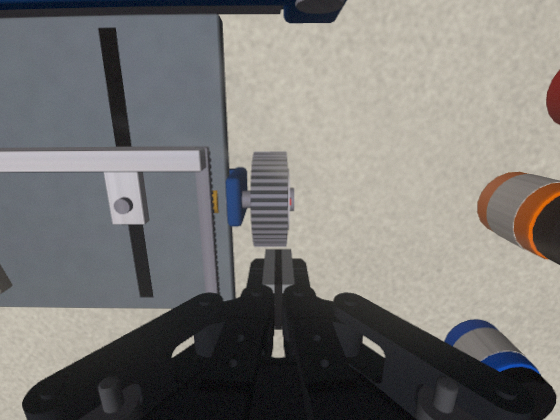

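View pics/s2b.png

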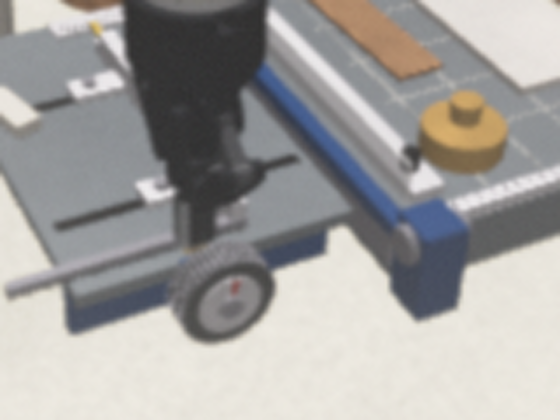

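```bash
python3 - <<'E'
from h import *
c=load('w2');s=ctrl.get_state()
print('tcp cutter',R2.T@(s['ee_pos'][:2]-t2))
for px,z in(([269.5,200],84),([251,200],84),([288,200],84),([269.5,247],60),([269.5,152],70),([205,157],84)):
    print(px,z,(R2.T@(onz(c,[px],z)[0,:2]-t2)).round(1))
print(proj(c,[s['ee_pos']]))
for th in range(-90,91,30): print(th,proj(c,f(-125+32*np.sin(np.radians(th)),-178,52+32*np.cos(np.radians(th)))).round(1))
E
```

```text
tcp cutter [-142.0718836  -183.28566885]
[269.5, 200] 84 [-113.2 -178.5]
[251, 200] 84 [-113.2 -167.8]
[288, 200] 84 [-113.2 -189.1]
[269.5, 247] 60 [-153.9 -177.6]
[269.5, 152] 70 [ -87.5 -178.3]
[205, 157] 84 [ -88.6 -143. ]
[[277.80938328 263.52624515]]
-90 [[270.4 246.2]]
-60 [[269.8 250.4]]
-30 [[269.2 241.4]]
0 [[268.8 219.3]]
30 [[268.8 191.1]]
60 [[269.2 167.8]]
90 [[269.8 157.3]]
```

Request:
carry_out([
  [[5,-3,12,0],[8,-3,18,0],[8,-3,20,0],[8,-3,22,0],[8,-3,23,0]],
])

```text
t: 4.05
ee_pos: [546.0, -158.5, 83.1]
tool_rot: [3.139, 0.133, 0.001]
force: [-5.0, 3.0, 11.0]
width: 0.0
```

Request:
carry_out([
  [[6,0,0.3,0],[12,0,0.3,0],[18,0,0.3,0],[24,0,0.3,0],[30,0,1,0]],
])

```text
t: 4.68
ee_pos: [576.4, -155.8, 82.4]
tool_rot: [3.139, 0.133, 0.003]
force: [-0.0, 1.0, 3.0]
width: -0.3
```

```bash
python3 - <<'E'
from h import *
s=ctrl.get_state();print(s['ee_pos'],s['t'],s['force'])
print('d,y',R2.T@(s['ee_pos'][:2]-t2)+[122,0])
meas(cap('top','t3'));c=cap('wrist','w3')
E
```

```text
[ 576.41319998 -155.81483731   82.4154665 ] 4.675 [-0.03719742  1.0439245   2.95168444]
d,y [  18.1974998  -180.11851275]
ptr [214 224  12   3  26] cutter x -79.46 xrange -82.1 -77.1 y 97.4 124.2
mark [201 211  11   5  29] cutter x -45.75 xrange -50.4 -40.5 y 128.2 152.8
todo mm 33.71247327429358
```

View pics/w3.png

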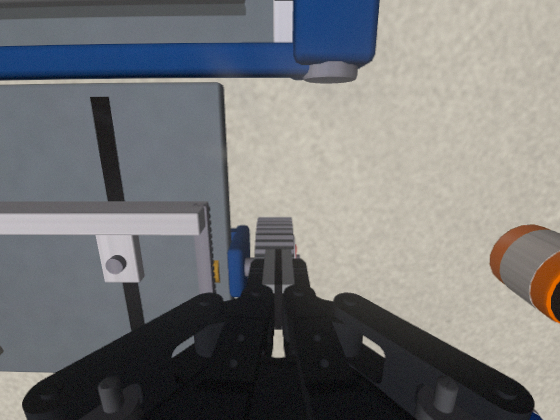

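View pics/t3.png

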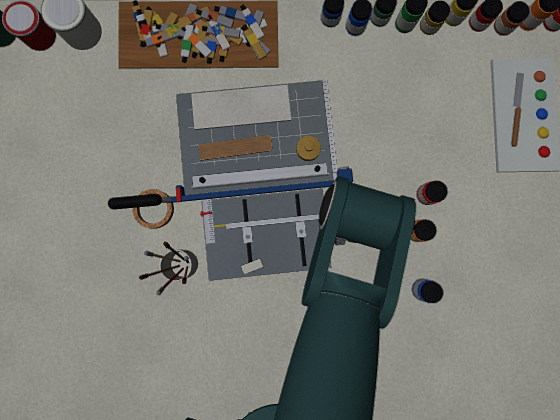

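Request:
carry_out([
  [[0,0,-10,0],[-18,0,-12,0],[-36,0,-10,0],[-36,0,-4,0],[-36,0,-0.5,0]],
])

```text
t: 5.4
ee_pos: [540.1, -158.9, 81.7]
tool_rot: [3.139, 0.133, 0.0]
force: [-0.8, -0.2, 4.0]
width: -0.2
```

Request:
carry_out([
  [[7,0,0,0],[14,0,0,0],[21,0,0,0],[28,0,0,0],[36,0,0.5,0]],
])

```text
t: 6.02
ee_pos: [577.1, -155.8, 82.3]
tool_rot: [3.138, 0.134, 0.002]
force: [-0.6, -0.1, 2.9]
width: -0.3
```

Request:
carry_out([
  [[0,0,-10,0],[-18,0,-12,0],[-36,0,-10,0],[-36,0,-4,0],[-36,0,-0.5,0]],
])

```text
t: 6.65
ee_pos: [540.2, -158.9, 81.6]
tool_rot: [-3.139, -0.133, 0.0]
force: [-1.0, -0.3, 5.4]
width: 0.1
```

```bash
python3 - <<'E'
from h import *
s=ctrl.get_state();print(s['ee_pos'],s['t'],s['force'])
print('d,y',R2.T@(s['ee_pos'][:2]-t2)+[122,0])
meas(cap('top','t4'))
E
```

```text
[ 540.17983813 -158.90372097   81.57701249] 6.65 [-0.99206812 -0.30339137  5.41700905]
d,y [ -18.16720066 -180.19772139]
ptr [213 219  13   3  27] cutter x -67.19 xrange -69.8 -64.8 y 96.3 125.5
mark [201 211  11   5  29] cutter x -45.76 xrange -50.4 -40.5 y 128.2 152.8
todo mm 21.420499644476216
```

Request:
carry_out([
  [[7,0,0,0],[14,0,0,0],[21,0,0,0],[28,0,0,0],[36,0,0.5,0]],
])

```text
t: 7.32
ee_pos: [577.1, -155.8, 82.3]
tool_rot: [3.138, 0.134, 0.002]
force: [-0.7, 0.4, 1.7]
width: 0.2
```

Request:
carry_out([
  [[0,0,-10,0],[-18,0,-12,0],[-36,0,-10,0],[-36,0,-4,0],[-36,0,-0.5,0]],
])

```text
t: 7.95
ee_pos: [540.2, -158.9, 81.6]
tool_rot: [-3.139, -0.133, -0.0]
force: [-0.3, -1.2, 6.4]
width: 0.1
```

```bash
python3 - <<'E'
from h import *
s=ctrl.get_state();print(s['ee_pos'],s['t'],s['force'])
print('d,y',R2.T@(s['ee_pos'][:2]-t2)+[122,0])
meas(cap('top','t5'))
E
```

```text
[ 540.18771312 -158.89389393   81.6010468 ] 7.95 [-0.2790328  -1.2023394   6.35978514]
d,y [ -18.15853929 -180.1885799 ]
ptr [213 214  12   3  26] cutter x -54.88 xrange -57.5 -52.4 y 97.6 124.4
mark [201 211  11   5  29] cutter x -45.77 xrange -50.4 -40.5 y 128.2 152.8
todo mm 9.104978382020661
```

Request:
carry_out([
  [[6,0,0,0],[12,0,0,0],[18,0,0,0],[23,0,0,0],[23,0,0,0]],
])

```text
t: 8.62
ee_pos: [564.8, -156.9, 83.8]
tool_rot: [3.138, 0.134, 0.005]
force: [1.3, 2.7, 16.3]
width: 0.1
```

Request:
carry_out([
  [[0,0,-15,0],[0,0,-60,0],[0,-50,-110,0],[0,-110,-140,0],[-5,-170,-155,0]],
])

```text
t: 9.25
ee_pos: [545.3, 2.4, 235.7]
tool_rot: [3.139, 0.132, 0.003]
force: [0.4, 0.4, -0.9]
width: -0.3
```

Request:
carry_out([
  [[0,-40,0,0],[0,-80,0,0],[0,-90,0,0],[0,-90,0,0],[0,-90,0,0]],
])

```text
t: 9.88
ee_pos: [537.7, 89.8, 233.6]
tool_rot: [3.139, 0.132, -0.0]
force: [0.0, -0.1, 0.4]
width: 0.3
```

```bash
python3 - <<'E'
from h import *
s=ctrl.get_state();print(s['ee_pos'],s['t'],s['force'])
meas(cap('top','t6'))
c=cap('wrist','w6');meas(c)
q=proj(c,f(-50,127,69))[0].astype(int);print(q)
a=c['pixels'][max(q[1]-50,0):q[1]+50,max(q[0]-60,0):q[0]+60];cv2.imwrite('pics/w6z.png',cv2.resize(a,None,fx=6,fy=6,interpolation=cv2.INTER_CUBIC))
E
```

```text
[537.703665    89.83550894 233.56658827] 9.875 [ 0.03760476 -0.13512689  0.36301326]
ptr none
mark none
ptr [222 112  29   6 165] cutter x -45.62 xrange -47.9 -43.1 y 95.2 123.1
mark [192 108  28  11 170] cutter x -44.01 xrange -48.8 -39.3 y 125.6 152.1
todo mm 1.6043934773487294
[218 119]
```

View pics/w6z.png

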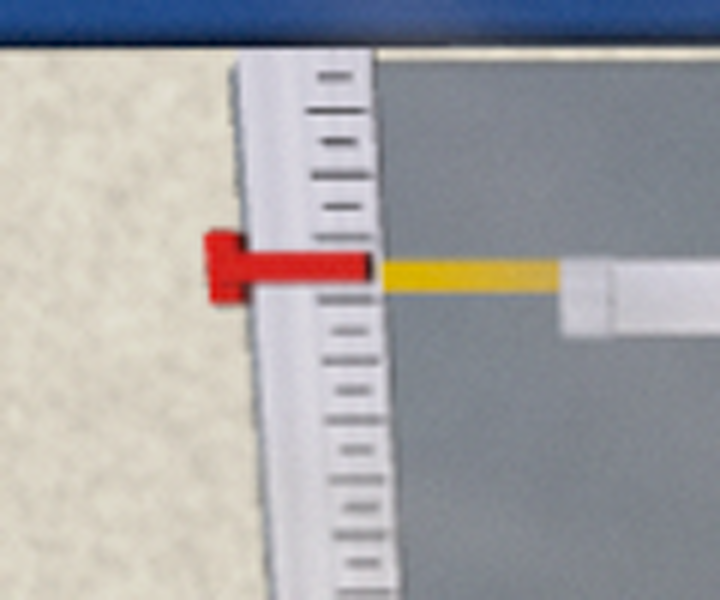

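```bash
cat >> h.py <<'E'
def fine(c,zp=69,zm=70):
    # column-wise subpixel bar centres, in cutter frame
    p=c['pixels'].astype(float);b,g,r=p[...,0],p[...,1],p[...,2]
    res={}
    for n,sig,ys,z in(('ptr',np.minimum(r,g)-b,np.arange(100,121,.5),zp),('mark',r-np.maximum(g,b),np.arange(128,136,.5),zm)):
        X=np.arange(-62,-32,0.1) ; pts=[]
        for y in ys:
            q=proj(c,[f(x,y,z) for x in X]).astype(np.float32)
            v=cv2.remap(sig.astype(np.float32),q[:,:1],q[:,1:],cv2.INTER_LINEAR)[:,0]
            v=np.clip(v-.25*v.max(),0,None); pts.append((y,(v*X).sum()/v.sum()))
        P=np.array(pts); k=np.polyfit(P[:,0],P[:,1],1); res[n]=(P[:,1].mean(),np.polyval(k,126)); print(n,'x mean',P[:,1].mean().round(2),'slope',k[0].round(4),'at y126',np.polyval(k,126).round(2),'sd',(P[:,1]-np.polyval(k,P[:,0])).std().round(2))
    print('todo',res['mark'][0]-res['ptr'][0],'at126',res['mark'][1]-res['ptr'][1])
E
python3 - <<'E'
from h import *
c=load('w6');fine(c);fine(c,70,70)
print(-np.array(c['R']).T@c['t'])
# fence edge slope: stop face top (bright bar) 
E
```

```text
ptr x mean -45.59 slope 0.003 at y126 -45.55 sd 0.01
mark x mean -44.04 slope 0.0009 at y126 -44.05 sd 0.0
todo 1.5515639799076055 at126 1.498986103917055
ptr x mean -45.59 slope 0.003 at y126 -45.55 sd 0.01
mark x mean -44.04 slope 0.0009 at y126 -44.05 sd 0.0
todo 1.5536140782319023 at126 1.5004287647614731
[613.13585416  96.07199633 375.91251093]
```

Request:
carry_out([
  [[0,50,0,0],[0,100,0,0],[0,160,15,0],[0,220,45,0],[-1,260,95,0]],
])

```text
t: 10.6
ee_pos: [558.6, -168.1, 143.4]
tool_rot: [3.138, 0.13, 0.005]
force: [0.8, 0.3, -0.4]
width: 0.1
```

Request:
carry_out([
  [[0,0,30,0],[0,0,48,0],[0,0,54,0],[0,0,54,0],[0,0,54,0]],
])

```text
t: 11.22
ee_pos: [558.9, -164.6, 90.2]
tool_rot: [3.138, 0.134, 0.003]
force: [-0.5, 0.5, 0.2]
width: -0.2
```

```bash
python3 - <<'E'
from h import *
s=ctrl.get_state();print(s['ee_pos'],s['t'],s['force'])
print('d,y',R2.T@(s['ee_pos'][:2]-t2)+[122,0])
E
```

```text
[ 558.88400813 -164.60540652   90.22537254] 11.225 [-0.45852429  0.50359474  0.20572796]
d,y [ 8.52682862e-04 -1.87428007e+02]
```

Request:
carry_out([
  [[-2,-7,0,0],[-2,-7,4,0],[-2,-7,6,0],[-2,-7,7,0],[-2,-7,7.5,0]],
])

```text
t: 11.85
ee_pos: [556.9, -157.7, 83.7]
tool_rot: [3.139, 0.134, 0.005]
force: [-2.5, 7.1, 22.6]
width: 0.2
```

Request:
carry_out([
  [[1,0,0.2,0],[2,0,0.2,0],[3,0,0.2,0],[4,0,0.2,0],[4.8,0,0.2,0]],
])

```text
t: 12.48
ee_pos: [561.8, -157.3, 83.7]
tool_rot: [3.139, 0.134, 0.006]
force: [-1.2, 6.8, 22.3]
width: 0.2
```

Request:
carry_out([
  [[0,0,-15,0],[0,0,-60,0],[0,-50,-110,0],[0,-110,-140,0],[-5,-170,-155,0]],
])

```text
t: 13.1
ee_pos: [542.7, 1.6, 235.0]
tool_rot: [3.139, 0.132, 0.003]
force: [1.0, -0.1, -0.2]
width: -0.1
```

Request:
carry_out([
  [[0,-40,0,0],[0,-80,0,0],[0,-90,0,0],[0,-90,0,0],[0,-90,0,0]],
])

```text
t: 13.72
ee_pos: [535.3, 89.2, 232.9]
tool_rot: [3.139, 0.132, -0.0]
force: [0.7, 0.3, 0.7]
width: 0.3
```

```bash
python3 - <<'E'
from h import *
s=ctrl.get_state();print(s['ee_pos'],s['t'],s['force'])
c=cap('wrist','w7');fine(c)
q=proj(c,f(-50,127,69))[0].astype(int)
a=c['pixels'][max(q[1]-50,0):q[1]+50,max(q[0]-60,0):q[0]+60];cv2.imwrite('pics/w7z.png',cv2.resize(a,None,fx=6,fy=6,interpolation=cv2.INTER_CUBIC))
E
```

```text
[535.32747647  89.16131254 232.88429246] 13.725 [0.69776635 0.26663437 0.70476023]
ptr x mean -43.63 slope 0.0057 at y126 -43.54 sd 0.02
mark x mean -44.14 slope -0.0012 at y126 -44.13 sd 0.01
todo -0.5147148475204588 at126 -0.5969846710796318
```

View pics/w7z.png

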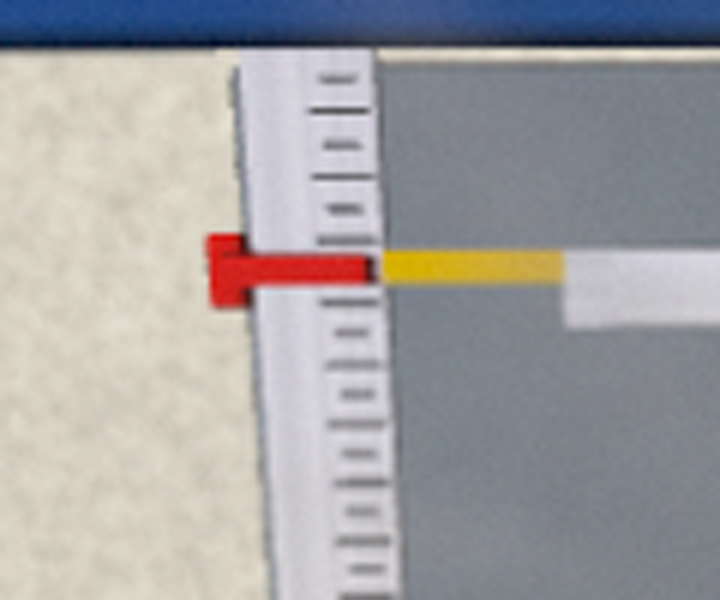

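Request:
carry_out([
  [[0,50,0,0],[0,100,0,0],[0,150,15,0],[2,200,45,0],[5,245,80,0]],
])

```text
t: 14.4
ee_pos: [560.8, -156.5, 152.6]
tool_rot: [3.138, 0.131, 0.002]
force: [1.8, 0.1, 0.3]
width: 0.1
```

Request:
carry_out([
  [[0,0,30,0],[0,0,50,0],[0,0,58,0],[0,0,58,0],[0,0,58,0]],
])

```text
t: 15.02
ee_pos: [561.5, -153.5, 96.2]
tool_rot: [3.138, 0.134, 0.002]
force: [-0.5, -0.6, -0.1]
width: 0.1
```

```bash
python3 - <<'E'
from h import *
s=ctrl.get_state();print(s['ee_pos'],s['t'],s['force'])
print('d,y',R2.T@(s['ee_pos'][:2]-t2)+[122,0])
c=cap('top','t8');fine(c);c=cap('top','t8b');fine(c)
E
```

```text
[ 561.46982715 -153.4570309    96.18903313] 15.025 [-0.49791916 -0.56354357 -0.13527598]
d,y [   3.50056216 -176.53191732]
ptr x mean -45.13 slope -0.0098 at y126 -45.28 sd 0.08
mark x mean -45.87 slope 0.0535 at y126 -46.18 sd 0.18
todo -0.7432418718106746 at126 -0.8966906920981543
ptr x mean -45.13 slope -0.0097 at y126 -45.29 sd 0.08
mark x mean -45.89 slope 0.0469 at y126 -46.16 sd 0.18
todo -0.7526943088938012 at126 -0.8704669996027974
```

Request:
carry_out([
  [[0,3,5,0],[0,3,10,0],[0,3,11.6,0],[0,3,12.2,0],[0,3,12.6,0]],
])

```text
t: 15.75
ee_pos: [562.0, -156.7, 83.8]
tool_rot: [3.138, 0.133, 0.003]
force: [-0.8, 2.5, 16.7]
width: 0.4
```

```bash
python3 - <<'E'
from h import *
s=ctrl.get_state();print(s['ee_pos'],s['t'],s['force'])
print('d,y',R2.T@(s['ee_pos'][:2]-t2)+[122,0])
c=cap('top','t9');fine(c)
E
```

```text
[ 561.96731825 -156.71766378   83.79252255] 15.75 [-0.84726133  2.520088   16.71185262]
d,y [   3.72645994 -179.82253951]
ptr x mean -44.86 slope -0.0147 at y126 -45.09 sd 0.08
mark x mean -45.89 slope 0.0589 at y126 -46.23 sd 0.18
todo -1.0243801138916027 at126 -1.132067388269661
```

Request:
carry_out([
  [[-0.7,0,0,0],[-1.4,0,0,0],[-2,0,0,0],[-2.6,0,0,0],[-2.6,0,0,0]],
])

```text
t: 16.42
ee_pos: [559.6, -156.9, 83.8]
tool_rot: [3.138, 0.133, 0.004]
force: [0.8, 1.4, 12.2]
width: -0.2
```

```bash
python3 - <<'E'
from h import *
s=ctrl.get_state();print(s['ee_pos'],s['t'],s['force'])
c=cap('top','t10');fine(c)
E
```

```text
[ 559.5864379  -156.90407372   83.82263846] 16.425 [ 0.83915659  1.35913271 12.23003761]
ptr x mean -45.61 slope 0.0094 at y126 -45.46 sd 0.1
mark x mean -45.88 slope 0.0544 at y126 -46.2 sd 0.18
todo -0.27867461898483725 at126 -0.7396036064141853
```

Request:
carry_out([
  [[0,0,-15,0],[0,0,-60,0],[0,-50,-110,0],[0,-110,-140,0],[-5,-170,-155,0]],
])

```text
t: 17.1
ee_pos: [540.8, 2.4, 236.4]
tool_rot: [3.139, 0.132, 0.003]
force: [0.7, 0.3, -0.6]
width: -0.2
```

Request:
carry_out([
  [[0,-40,0,0],[0,-80,0,0],[0,-90,0,0],[0,-90,0,0],[0,-90,0,0]],
])

```text
t: 17.73
ee_pos: [533.4, 89.9, 234.1]
tool_rot: [3.139, 0.132, -0.0]
force: [-0.4, -0.2, -0.3]
width: -0.0
```

```bash
python3 - <<'E'
from h import *
s=ctrl.get_state();print(s['ee_pos'],s['t'],s['force'])
c=cap('wrist','w11');fine(c)
cv2.imwrite('pics/w11b.png',cv2.resize(c['pixels'],None,fx=1.4,fy=1.4,interpolation=cv2.INTER_CUBIC))
E
```

```text
[533.43797586  89.91635319 234.10894886] 17.725 [-0.39627168 -0.15437989 -0.27220788]
ptr x mean -44.24 slope -0.0015 at y126 -44.27 sd 0.03
mark x mean -44.22 slope 0.0005 at y126 -44.22 sd 0.01
todo 0.026264274321405878 at126 0.04645131317852247
```

View pics/w11b.png

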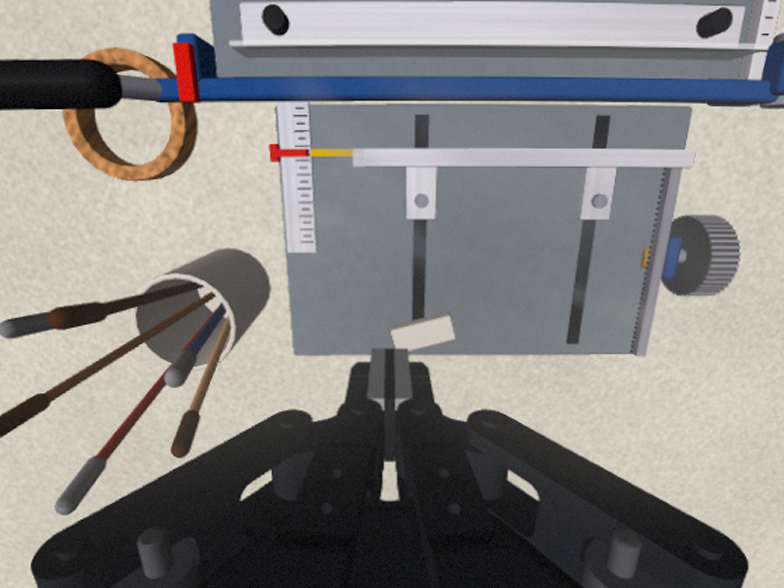

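The pointer (about 330,153) and the red mark (about 290,153) are in line, and the hand is clear. I'll raise it a little more and hand in.

Request:
carry_out([
  [[0,20,-20,0],[0,40,-40,0],[0,60,-60,0],[0,60,-60,0],[0,60,-60,0]],
])

```text
t: 18.4
ee_pos: [538.4, 30.8, 293.8]
tool_rot: [-3.139, -0.132, 0.001]
force: [0.1, -0.2, -0.4]
width: -0.2
```

```bash
python3 - <<'E'
from h import *
c=cap('wrist','w12');fine(c)
s=ctrl.get_state();print(s['ee_pos'],s['t'],s['force'],s['qvel'].round(3))
print(ctrl.finish_job())
E
```

```text
ptr x mean -44.19 slope -0.0001 at y126 -44.19 sd 0.01
mark x mean -44.11 slope -0.0045 at y126 -44.09 sd 0.01
todo 0.07534000793433648 at126 0.10224486268771216
[538.2524414   31.11195043 293.42120388] 18.45 [-0.1110471  -0.8346892   0.21883943] [0.011 0.001 0.005 0.001 0.    0.   ]
the job is handed in; nothing more can be done
None
```

The pointer and the red gauge mark line up to about 0.1 mm in my last two wrist pictures, and the job is handed in. I rolled the top of the wheel's rim towards the blade with the shut fingertips. That took several light strokes, with contact forces up to about 23 N. One stroke overshot by about 0.5 mm, so I rolled the wheel back slightly to correct it.

- **Alignment:** the last two wrist pictures put the pointer 0.03 to 0.10 mm short of the mark.
- **Disagreement:** the top camera, at about 2.6 mm per pixel, put the pointer about 0.3 to 0.7 mm past the mark just before I lifted off. I trusted the closer wrist view.
- **Red mark:** it stayed in place to within measuring noise.
- **Hand:** it ended about 290 mm above the table, with no contact force and nothing touching. The clock stood at about 18.5 s of the 51 s.
- **Other objects:** the eraser, brush pot and tape showed no sign of having moved in the wrist view. I did not measure the jars, board offcut or paperweight again at the end, but the hand did not go near them.

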